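# Load the calibration standards into the feed magazine in rack order

## Task

Load the four calibration standards from the storage rack into the spectrometer's feed magazine in the same order, because the analyser knows each one only by its place: the standard next to the rack's yellow end cap goes into the pocket next to the magazine's yellow start pin, and the others follow down the row, one to a pocket. Each must end upright, flat on the floor of its pocket.

Things in the scene. Friction and masses are not known exactly. Their poses are not given: they have to be found in the camera images.
- standard_0: grey-brown steel standard, a plain cylinder 38 mm in diameter and 28 mm high, dark burn spots on its top, about 0.25 kg. Loose, standing upright in its cup of the storage rack. Origin: centre of its underside; z up along its axis.
- standard_2: light grey-beige steel standard, a plain cylinder 36 mm in diameter and 34 mm high, the tallest, about 0.26 kg. Loose, standing upright in its cup of the storage rack. Origin: centre of its underside; z up along its axis.
- standard_3: orange-brown bronze standard, a plain cylinder 45 mm in diameter and 20 mm high, the widest and lowest, about 0.27 kg. Loose, standing upright in its cup of the storage rack. Origin: centre of its underside; z up along its axis.
- standard_4: whitish aluminium standard, a plain cylinder 40 mm in diameter and 26 mm high, about 0.10 kg. Loose, standing upright in its cup of the storage rack. Origin: centre of its underside; z up along its axis.
- cup_0: black fixed cup holding the grey-brown steel standard at the start; 53 mm wide, rim 21 mm and bore floor 16 mm above the worktop, bore 41 mm wide. Origin: centre of its underside, 12 mm above the worktop. y axis: along the row, towards the rack's yellow end cap (the other is grey; both 26 mm high). Cups stand 60 mm apart in one row, in any order, on a rail 300 x 74 mm.
- cup_2: black fixed cup holding the light grey-beige steel standard at the start; 53 mm wide, rim 21 mm and bore floor 16 mm above the worktop, bore 39 mm wide. Origin: centre of its underside, 12 mm above the worktop. y axis: along the row, towards the rack's yellow end cap (the other is grey; both 26 mm high). Cups stand 60 mm apart in one row, in any order, on a rail 300 x 74 mm.
- cup_3: black fixed cup holding the orange-brown bronze standard at the start; 53 mm wide, rim 21 mm and bore floor 16 mm above the worktop, bore 48 mm wide. Origin: centre of its underside, 12 mm above the worktop. y axis: along the row, towards the rack's yellow end cap (the other is grey; both 26 mm high). Cups stand 60 mm apart in one row, in any order, on a rail 300 x 74 mm.
- cup_4: black fixed cup holding the whitish aluminium standard at the start; 53 mm wide, rim 21 mm and bore floor 16 mm above the worktop, bore 43 mm wide. Origin: centre of its underside, 12 mm above the worktop. y axis: along the row, towards the rack's yellow end cap (the other is grey; both 26 mm high). Cups stand 60 mm apart in one row, in any order, on a rail 300 x 74 mm.
- magazine: grey feed magazine: fixed plate 78 mm across (x), 306 mm long (y), 18 mm high, steel teeth on its +x edge. Origin: centre of its underside, on the worktop. Four round pockets centred at x = 0, y = +96, +32, -32, -96 mm, each 56 mm wide and 5 mm deep (floor 13 mm above the worktop), mouth bevelled by 3 mm; any standard fits any pocket loosely.
- start_pin: yellow round-headed pin, 20 mm in diameter and 20 mm high, fixed at one end of the magazine's top (at y = +141 or -141 mm of the magazine); it marks the start end, beside pocket one. A flat black plug fills the hole at the other end. Origin: centre of its underside, 18 mm above the worktop.
Mind the look-alikes: they are no part of the job. What is shaped like the standard_0 but green is not meant.

How it is judged:
At the end, for the whole second after the job is handed in: All four standards stand upright (within 0.08 rad), at rest, flat on the magazine's pocket floors, one to a pocket (within 12 mm of its centre); counted from the yellow start pin they are in the order of their cups counted from the rack's yellow end cap (z of standard_0 in the frame of magazine between 0.01 and 0.0155 m and x of standard_0 in the frame of magazine between -0.012 and 0.012 m and angle between each of standard_0, standard_2, standard_3, standard_4's own z axis and vertical below 0.08 rad and linear speed of each of standard_0, standard_2, standard_3, standard_4 below 0.02 m/s and z of standard_2 in the frame of magazine between 0.01 and 0.0155 m and x of standard_2 in the frame of magazine between -0.012 and 0.012 m and z of standard_3 in the frame of magazine between 0.01 and 0.0155 m and x of standard_3 in the frame of magazine between -0.012 and 0.012 m and z of standard_4 in the frame of magazine between 0.01 and 0.0155 m and x of standard_4 in the frame of magazine between -0.012 and 0.012 m and ((y of cup_2 in the frame of cup_0 below -0.03 m and y of cup_3 in the frame of cup_2 below -0.03 m and y of cup_4 in the frame of cup_3 below -0.03 m and horizontal distance between standard_0 and start_pin between 0.032 and 0.058 m and horizontal distance between standard_2 and start_pin between 0.096 and 0.122 m and horizontal distance between standard_3 and start_pin between 0.16 and 0.186 m and horizontal distance between standard_4 and start_pin between 0.224 and 0.25 m) or (y of cup_2 in the frame of cup_0 below -0.03 m and y of cup_4 in the frame of cup_2 below -0.03 m and y of cup_3 in the frame of cup_4 below -0.03 m and horizontal distance between standard_0 and start_pin between 0.032 and 0.058 m and horizontal distance between standard_2 and start_pin between 0.096 and 0.122 m and horizontal distance between standard_4 and start_pin between 0.16 and 0.186 m and horizontal distance between standard_3 and start_pin between 0.224 and 0.25 m) or (y of cup_3 in the frame of cup_0 below -0.03 m and y of cup_2 in the frame of cup_3 below -0.03 m and y of cup_4 in the frame of cup_2 below -0.03 m and horizontal distance between standard_0 and start_pin between 0.032 and 0.058 m and horizontal distance between standard_3 and start_pin between 0.096 and 0.122 m and horizontal distance between standard_2 and start_pin between 0.16 and 0.186 m and horizontal distance between standard_4 and start_pin between 0.224 and 0.25 m) or (y of cup_3 in the frame of cup_0 below -0.03 m and y of cup_4 in the frame of cup_3 below -0.03 m and y of cup_2 in the frame of cup_4 below -0.03 m and horizontal distance between standard_0 and start_pin between 0.032 and 0.058 m and horizontal distance between standard_3 and start_pin between 0.096 and 0.122 m and horizontal distance between standard_4 and start_pin between 0.16 and 0.186 m and horizontal distance between standard_2 and start_pin between 0.224 and 0.25 m) or (y of cup_4 in the frame of cup_0 below -0.03 m and y of cup_2 in the frame of cup_4 below -0.03 m and y of cup_3 in the frame of cup_2 below -0.03 m and horizontal distance between standard_0 and start_pin between 0.032 and 0.058 m and horizontal distance between standard_4 and start_pin between 0.096 and 0.122 m and horizontal distance between standard_2 and start_pin between 0.16 and 0.186 m and horizontal distance between standard_3 and start_pin between 0.224 and 0.25 m) or (y of cup_4 in the frame of cup_0 below -0.03 m and y of cup_3 in the frame of cup_4 below -0.03 m and y of cup_2 in the frame of cup_3 below -0.03 m and horizontal distance between standard_0 and start_pin between 0.032 and 0.058 m and horizontal distance between standard_4 and start_pin between 0.096 and 0.122 m and horizontal distance between standard_3 and start_pin between 0.16 and 0.186 m and horizontal distance between standard_2 and start_pin between 0.224 and 0.25 m) or (y of cup_0 in the frame of cup_2 below -0.03 m and y of cup_3 in the frame of cup_0 below -0.03 m and y of cup_4 in the frame of cup_3 below -0.03 m and horizontal distance between standard_2 and start_pin between 0.032 and 0.058 m and horizontal distance between standard_0 and start_pin between 0.096 and 0.122 m and horizontal distance between standard_3 and start_pin between 0.16 and 0.186 m and horizontal distance between standard_4 and start_pin between 0.224 and 0.25 m) or (y of cup_0 in the frame of cup_2 below -0.03 m and y of cup_4 in the frame of cup_0 below -0.03 m and y of cup_3 in the frame of cup_4 below -0.03 m and horizontal distance between standard_2 and start_pin between 0.032 and 0.058 m and horizontal distance between standard_0 and start_pin between 0.096 and 0.122 m and horizontal distance between standard_4 and start_pin between 0.16 and 0.186 m and horizontal distance between standard_3 and start_pin between 0.224 and 0.25 m) or (y of cup_3 in the frame of cup_2 below -0.03 m and y of cup_0 in the frame of cup_3 below -0.03 m and y of cup_4 in the frame of cup_0 below -0.03 m and horizontal distance between standard_2 and start_pin between 0.032 and 0.058 m and horizontal distance between standard_3 and start_pin between 0.096 and 0.122 m and horizontal distance between standard_0 and start_pin between 0.16 and 0.186 m and horizontal distance between standard_4 and start_pin between 0.224 and 0.25 m) or (y of cup_3 in the frame of cup_2 below -0.03 m and y of cup_4 in the frame of cup_3 below -0.03 m and y of cup_0 in the frame of cup_4 below -0.03 m and horizontal distance between standard_2 and start_pin between 0.032 and 0.058 m and horizontal distance between standard_3 and start_pin between 0.096 and 0.122 m and horizontal distance between standard_4 and start_pin between 0.16 and 0.186 m and horizontal distance between standard_0 and start_pin between 0.224 and 0.25 m) or (y of cup_4 in the frame of cup_2 below -0.03 m and y of cup_0 in the frame of cup_4 below -0.03 m and y of cup_3 in the frame of cup_0 below -0.03 m and horizontal distance between standard_2 and start_pin between 0.032 and 0.058 m and horizontal distance between standard_4 and start_pin between 0.096 and 0.122 m and horizontal distance between standard_0 and start_pin between 0.16 and 0.186 m and horizontal distance between standard_3 and start_pin between 0.224 and 0.25 m) or (y of cup_4 in the frame of cup_2 below -0.03 m and y of cup_3 in the frame of cup_4 below -0.03 m and y of cup_0 in the frame of cup_3 below -0.03 m and horizontal distance between standard_2 and start_pin between 0.032 and 0.058 m and horizontal distance between standard_4 and start_pin between 0.096 and 0.122 m and horizontal distance between standard_3 and start_pin between 0.16 and 0.186 m and horizontal distance between standard_0 and start_pin between 0.224 and 0.25 m) or (y of cup_0 in the frame of cup_3 below -0.03 m and y of cup_2 in the frame of cup_0 below -0.03 m and y of cup_4 in the frame of cup_2 below -0.03 m and horizontal distance between standard_3 and start_pin between 0.032 and 0.058 m and horizontal distance between standard_0 and start_pin between 0.096 and 0.122 m and horizontal distance between standard_2 and start_pin between 0.16 and 0.186 m and horizontal distance between standard_4 and start_pin between 0.224 and 0.25 m) or (y of cup_0 in the frame of cup_3 below -0.03 m and y of cup_4 in the frame of cup_0 below -0.03 m and y of cup_2 in the frame of cup_4 below -0.03 m and horizontal distance between standard_3 and start_pin between 0.032 and 0.058 m and horizontal distance between standard_0 and start_pin between 0.096 and 0.122 m and horizontal distance between standard_4 and start_pin between 0.16 and 0.186 m and horizontal distance between standard_2 and start_pin between 0.224 and 0.25 m) or (y of cup_2 in the frame of cup_3 below -0.03 m and y of cup_0 in the frame of cup_2 below -0.03 m and y of cup_4 in the frame of cup_0 below -0.03 m and horizontal distance between standard_3 and start_pin between 0.032 and 0.058 m and horizontal distance between standard_2 and start_pin between 0.096 and 0.122 m and horizontal distance between standard_0 and start_pin between 0.16 and 0.186 m and horizontal distance between standard_4 and start_pin between 0.224 and 0.25 m) or (y of cup_2 in the frame of cup_3 below -0.03 m and y of cup_4 in the frame of cup_2 below -0.03 m and y of cup_0 in the frame of cup_4 below -0.03 m and horizontal distance between standard_3 and start_pin between 0.032 and 0.058 m and horizontal distance between standard_2 and start_pin between 0.096 and 0.122 m and horizontal distance between standard_4 and start_pin between 0.16 and 0.186 m and horizontal distance between standard_0 and start_pin between 0.224 and 0.25 m) or (y of cup_4 in the frame of cup_3 below -0.03 m and y of cup_0 in the frame of cup_4 below -0.03 m and y of cup_2 in the frame of cup_0 below -0.03 m and horizontal distance between standard_3 and start_pin between 0.032 and 0.058 m and horizontal distance between standard_4 and start_pin between 0.096 and 0.122 m and horizontal distance between standard_0 and start_pin between 0.16 and 0.186 m and horizontal distance between standard_2 and start_pin between 0.224 and 0.25 m) or (y of cup_4 in the frame of cup_3 below -0.03 m and y of cup_2 in the frame of cup_4 below -0.03 m and y of cup_0 in the frame of cup_2 below -0.03 m and horizontal distance between standard_3 and start_pin between 0.032 and 0.058 m and horizontal distance between standard_4 and start_pin between 0.096 and 0.122 m and horizontal distance between standard_2 and start_pin between 0.16 and 0.186 m and horizontal distance between standard_0 and start_pin between 0.224 and 0.25 m) or (y of cup_0 in the frame of cup_4 below -0.03 m and y of cup_2 in the frame of cup_0 below -0.03 m and y of cup_3 in the frame of cup_2 below -0.03 m and horizontal distance between standard_4 and start_pin between 0.032 and 0.058 m and horizontal distance between standard_0 and start_pin between 0.096 and 0.122 m and horizontal distance between standard_2 and start_pin between 0.16 and 0.186 m and horizontal distance between standard_3 and start_pin between 0.224 and 0.25 m) or (y of cup_0 in the frame of cup_4 below -0.03 m and y of cup_3 in the frame of cup_0 below -0.03 m and y of cup_2 in the frame of cup_3 below -0.03 m and horizontal distance between standard_4 and start_pin between 0.032 and 0.058 m and horizontal distance between standard_0 and start_pin between 0.096 and 0.122 m and horizontal distance between standard_3 and start_pin between 0.16 and 0.186 m and horizontal distance between standard_2 and start_pin between 0.224 and 0.25 m) or (y of cup_2 in the frame of cup_4 below -0.03 m and y of cup_0 in the frame of cup_2 below -0.03 m and y of cup_3 in the frame of cup_0 below -0.03 m and horizontal distance between standard_4 and start_pin between 0.032 and 0.058 m and horizontal distance between standard_2 and start_pin between 0.096 and 0.122 m and horizontal distance between standard_0 and start_pin between 0.16 and 0.186 m and horizontal distance between standard_3 and start_pin between 0.224 and 0.25 m) or (y of cup_2 in the frame of cup_4 below -0.03 m and y of cup_3 in the frame of cup_2 below -0.03 m and y of cup_0 in the frame of cup_3 below -0.03 m and horizontal distance between standard_4 and start_pin between 0.032 and 0.058 m and horizontal distance between standard_2 and start_pin between 0.096 and 0.122 m and horizontal distance between standard_3 and start_pin between 0.16 and 0.186 m and horizontal distance between standard_0 and start_pin between 0.224 and 0.25 m) or (y of cup_3 in the frame of cup_4 below -0.03 m and y of cup_0 in the frame of cup_3 below -0.03 m and y of cup_2 in the frame of cup_0 below -0.03 m and horizontal distance between standard_4 and start_pin between 0.032 and 0.058 m and horizontal distance between standard_3 and start_pin between 0.096 and 0.122 m and horizontal distance between standard_0 and start_pin between 0.16 and 0.186 m and horizontal distance between standard_2 and start_pin between 0.224 and 0.25 m) or (y of cup_3 in the frame of cup_4 below -0.03 m and y of cup_2 in the frame of cup_3 below -0.03 m and y of cup_0 in the frame of cup_2 below -0.03 m and horizontal distance between standard_4 and start_pin between 0.032 and 0.058 m and horizontal distance between standard_3 and start_pin between 0.096 and 0.122 m and horizontal distance between standard_2 and start_pin between 0.16 and 0.186 m and horizontal distance between standard_0 and start_pin between 0.224 and 0.25 m))); the robot touches nothing.
It also fails if it takes over 86 s, if anything falls off the work surface, if the arm or the gripper's body presses on something with over 40 N, if the wrist force passes 120 N, or if a joint passes its speed limit or range.

## Robot

A 7-joint arm with a two-finger parallel gripper is mounted at the origin on a cart in front of the work surface, level with it; the furniture and walls round the work are solid. World frame = base frame: x ahead of the robot, y to its left, z up, the work surface at z = 0. Lengths are in m, angles in rad, forces in N, time in s.
With the tool pointing down it reaches from about 0.425 to 0.875 m from the base axis. Payload 8.4 kg.
Tool frame: the origin (TCP) lies at the very end of the fingers, on their centre line; the grasp point (between the pads) lies 19 mm behind it; z points along the fingers, y is the line along which they close (so a half turn about z gives the same grasp; the last joint's range is limited). The gripper opens to 85 mm and grips with 20 to 120 N. Pads are 22 mm wide; open, the fingers measure 114 mm over their backs; the gripper's body (76 mm by 85 mm) begins 54 mm behind the grasp point. The pads swing forward as they close: fully open they stand 13 mm farther back than shut.
Start: joints at [-1.366, 0.333, 0.04, 1.465, -0.013, 1.343, -0.059], TCP at [0.194, 0.62, 0.231] pointing down, gripper open.
Joint ranges: [-2.58, 2.58], [-0.38, 2.09], [-1.3, 1.39], [0.25, 2.4], [-1.5, 4.64], [0.08, 2.09], [-2.65, 2.65]. Speed limits (rad/s): [2.22, 2.22, 2.79, 2.79, 3.14, 3.14, 3.14].

## Interface

Orientations are given as a unit quaternion [w, x, y, z].
In Python, from cell import monitor, optics, order gives the robot as it stands.
- The arm moves only by the tool servo_tool, never from a script. Its argument "increments" is a list of rows, each a list of 3 entries, a list of its own where there are three numbers: the opening, from 0 (shut) to 1 (fully open), then the shift along the tool's x, y, z in cm, then the turn, a rotation vector about the tool's x, y, z in rad. In form: [[grip, [x, y, z], [wx, wy, wz]], ...]. A call has 1 to 5 rows; each row is the pose to reach, as a shift and turn from the pose commanded when the call began, along the tool's axes at that moment; what a row does not reach only later rows make up. A row lasts 1/8 s, in which the tool goes at most 62.5 mm and 10.7 degrees, less where a joint would pass 70% of its speed; a pose out of reach is approached as far as the arm can. A call with a gripper value outside its range is refused whole. The fingers move at their own pace and stop on an object; the grip force is fixed at half the most. Time passes only in rows, so rows that repeat a pose let the fingers close. It gives the time, the measured TCP pose, the force, the opening and the grip force at its end, in the units of the state.
- monitor.get_state(): the state, without advancing time (a new reading comes with each control period).
- optics.get_image(name): name is "scene" or "top"; returns the picture (420x560x3 uint8, red, green, blue); there is no depth.
- optics.camera_params(name): a dict with "intrinsics" (3x3 intrinsics, pixels), "position" and "orientation" of the camera in the world. Camera axes: x right, y down, z forward; pixel columns grow to the right and rows downward; lengths in m; the calibration is good to about 2 mm. A picture is of the moment at which its call begins. camera_params takes no time and is no camera call.
- order.sign_off(): hands the job in; it is judged then, once.
The state is a dict: "time": time; "q": joint angles; "qd": joint speeds; "tau": joint torques, N m; "position": TCP position; "tcp_rot": TCP orientation; "ft_force": force on the tool from outside, world axes, zero at the start; "moment": the same for the moment, N m; "finger_gap": finger opening in m; "finger_force": force on a finger pad.
Only numpy, scipy, OpenCV 4.12 (cv2) and the standard library are available. Lean on these libraries where they do the work, as an engineer would, in place of code of your own. Each camera call takes 0.05 s, during which the arm holds its last target. There are 200 camera calls.

## Working session

There is one attempt and no reset: what is moved stays moved. The work goes in short steps, Python scripts to look and compute and a tool call to move; the robot and the scene stay as the last step left them, time stands still between calls to the robot, and variables do not carry over. Pictures are saved under pics/ and viewed, at most 14 in all, crops included, and the job is handed in when it is done.

Besides the shell and the picture viewer there is one more tool, called after "Call:" as a command line: name --argument value ..., lists and objects as JSON in quotes. servo_tool: Moves the arm, as the interface text tells. Its arguments: {"type":"object","properties":{"increments":{"type":"array"}},"required":["increments"]}

```bash
mkdir -p pics
python3 - <<'E'
from cell import monitor, optics, order
import cv2
for n in("scene","top"):
    im=optics.get_image(n); cv2.imwrite(f"pics/{n}0.png",im[:,:,::-1]); print(n,optics.camera_params(n))
s=monitor.get_state(); print(s)
E
```

```text
scene {'intrinsics': array([[465.06572792,   0.        , 281.83398269],
       [  0.        , 465.06572792, 209.49548427],
       [  0.        ,   0.        ,   1.        ]]), 'position': array([-0.01175947, -0.44042461,  0.41076047]), 'orientation': array([-0.48002775,  0.77520144, -0.34493192,  0.2228409 ])}
top {'intrinsics': array([[540.59709387,   0.        , 272.92534437],
       [  0.        , 540.59709387, 210.9895721 ],
       [  0.        ,   0.        ,   1.        ]]), 'position': array([0.41014491, 0.08267189, 1.00905878]), 'orientation': array([ 0.04596995, -0.69817741,  0.71290298, -0.04695125])}
{'time': 0.1, 'q': array([-1.36619781,  0.33382903,  0.03986621,  1.46616185, -0.01336941,
        1.34330332, -0.0585204 ]), 'qd': array([ 0.00047505, -0.00086379, -0.00030894, -0.00148233,  0.00042693,
        0.00105282,  0.00088975]), 'tau': array([ 4.96821594e-03, -6.60014606e+01,  1.37108535e+00, -4.06470394e+01,
        1.73412025e-02,  8.96095298e-03, -3.23332392e-05]), 'position': array([0.19435424, 0.61984034, 0.23052764]), 'tcp_rot': array([-4.75207847e-05,  1.51326679e-01,  9.88483546e-01, -7.16531893e-04]), 'ft_force': array([ 0.47889369, -0.03264343,  0.03138422]), 'moment': array([ 0.05270578,  0.00520036, -0.01352388]), 'finger_force': 0.0, 'finger_gap': 0.08583395822035099}
```

View pics/top0.png

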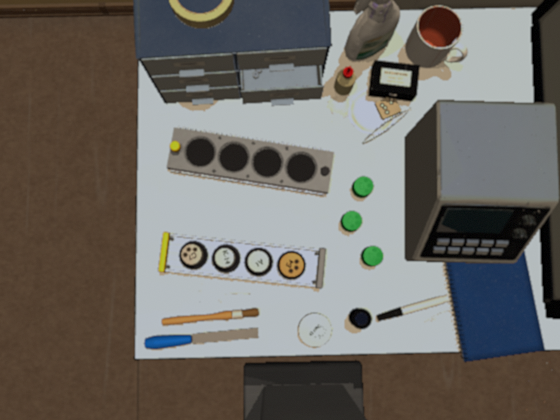

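View pics/scene0.png

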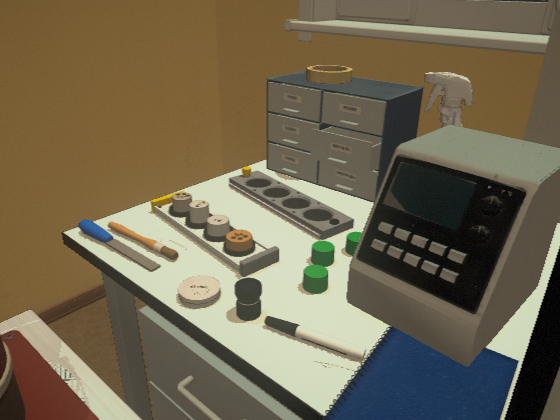

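The top view shows the rack row at (192,255), (226,259), (259,262) and (292,264), with its yellow cap at (165,252). The magazine pockets are at (200,152), (233,157), (267,163) and (301,167), with the start pin at (175,146). The green cylinders at (363,187), (351,221) and (372,256) are look-alikes, and so are the white dish at (314,329) and the black jar at (360,318). None of these are in the rack, so I choose the four discs in the cups and check them in one crop.

```bash
cat > h.py <<'E'
from cell import monitor, optics, order
import cv2, numpy as np
from scipy.spatial.transform import Rotation as R
def ray(name,u,v,z):
    p=optics.camera_params(name); q=p["orientation"]; M=R.from_quat([q[1],q[2],q[3],q[0]]).as_matrix()
    d=M@np.linalg.solve(p["intrinsics"],[u,v,1]); o=p["position"]; return o+d*(z-o[2])/d[2]
def blobs(mask,amin,amax):
    c,_=cv2.findContours(mask.astype(np.uint8)*255,cv2.RETR_LIST,cv2.CHAIN_APPROX_NONE)
    return [(cv2.fitEllipse(k),cv2.contourArea(k)) for k in c if len(k)>5 and amin<cv2.contourArea(k)<amax]
E
python3 - <<'E'
from h import *
im=cv2.imread("pics/top0.png"); sc=cv2.imread("pics/scene0.png")
a=cv2.resize(im[120:300,150:345],None,fx=4,fy=4,interpolation=3)[:590]
a=cv2.resize(im[225:300,150:345],None,fx=4,fy=4,interpolation=3)
b=cv2.resize(sc[180:270,140:290],(780,290*468//290)) if 0 else cv2.resize(sc[185:258,145:340],None,fx=4,fy=4)
cv2.imwrite("pics/crop1.png",np.vstack([a,b[:290]]))
hsv=cv2.cvtColor(im,cv2.COLOR_BGR2HSV)
y=(abs(hsv[:,:,0].astype(int)-29)<5)&(hsv[:,:,1]>170)&(hsv[:,:,2]>120)
for e,A in blobs(y,30,2000): print("yellow",np.round(e[0],1),np.round(e[1],1),A)
g=hsv[:,:,2]
for t in(60,):
  m=np.zeros_like(g,bool); m[125:200,160:340]=g[125:200,160:340]<t
  for e,A in blobs(m,200,2000): print("pocket",np.round(e[0],1),np.round(e[1],1),A,ray("top",*e[0],.018).round(4))
for t in(90,120):
  m=np.zeros_like(g,bool); m[235:290,175:315]=g[235:290,175:315]<t
  for e,A in blobs(m,150,2000): print("cup",t,np.round(e[0],1),np.round(e[1],1),A,ray("top",*e[0],.021).round(4))
E
```

```text
yellow [163.5 252.2] [ 4.7 53.3] 155.5
yellow [174.7 145.2] [7.5 8.6] 48.5
pocket [300.6 167.4] [26.7 27. ] 565.5 [0.6223 0.0266 0.018 ]
pocket [266.9 162.1] [26.7 26.9] 561.0 [0.6337 0.0892 0.018 ]
pocket [233.4 157.1] [26.3 27.2] 560.5 [0.6446 0.1519 0.018 ]
pocket [199.7 151.9] [26.5 27.4] 569.5 [0.656  0.2149 0.018 ]
cup 90 [291.3 264.5] [25.5 25.7] 513.0 [0.4419 0.0485 0.021 ]
cup 90 [290.9 264.9] [26.8 26.9] 566.0 [0.4412 0.0494 0.021 ]
cup 90 [257.9 260.8] [22.9 23.1] 413.0 [0.4498 0.1093 0.021 ]
cup 90 [258.2 261.6] [26.6 27.1] 565.0 [0.4484 0.1087 0.021 ]
cup 90 [224.2 257.3] [21.  21.2] 348.5 [0.4575 0.1704 0.021 ]
cup 90 [225.5 258.3] [26.8 27.1] 568.5 [0.4557 0.1681 0.021 ]
cup 90 [191.1 254. ] [21.9 22.2] 379.5 [0.4648 0.2309 0.021 ]
cup 90 [193.1 254.9] [26.8 27.1] 567.5 [0.4632 0.2271 0.021 ]
cup 120 [291.2 264.5] [24.9 25. ] 487.0 [0.442  0.0487 0.021 ]
cup 120 [290.8 265. ] [27.5 28.1] 604.5 [0.4411 0.0494 0.021 ]
cup 120 [257.9 260.8] [22.3 22.4] 390.5 [0.4498 0.1092 0.021 ]
cup 120 [258.2 261.5] [27.3 27.7] 593.0 [0.4485 0.1086 0.021 ]
cup 120 [224.  257.2] [20.2 20.6] 324.5 [0.4577 0.1708 0.021 ]
cup 120 [225.5 258.3] [27.2 27.8] 592.0 [0.4557 0.1681 0.021 ]
cup 120 [191.  253.9] [21.  21.5] 351.5 [0.465 0.231 0.021]
cup 120 [193.1 254.9] [27.4 27.9] 598.5 [0.4631 0.2272 0.021 ]
```

View pics/crop1.png

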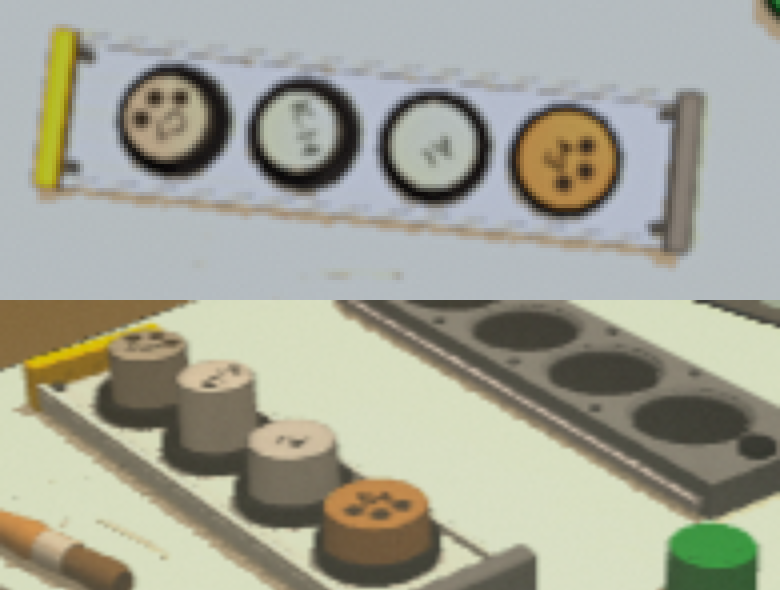

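The crop shows the order from the yellow cap: standard_0 (grey-brown with spots), standard_2 (tallest), standard_4 (whitish), then standard_3 (bronze). Cup spacing measures 59.7 mm and pocket spacing 63.8 mm, which agrees with the given sizes.

```bash
cat >> h.py <<'E'
C={0:(.4632,.2271),2:(.4557,.1681),4:(.4484,.1087),3:(.4412,.0494)}
P={0:(.656,.2149),2:(.6446,.1519),4:(.6337,.0892),3:(.6223,.0266)}
YC,YP=-7.0,-10.1   # closing-axis headings (deg)
def go(x,y,z,yaw):
    s=monitor.get_state(); q=s["tcp_rot"]; M=R.from_quat([q[1],q[2],q[3],q[0]]).as_matrix()
    d=M.T@(np.array([x,y,z])-s["position"])*100
    T=np.column_stack([[np.sin(np.radians(yaw))*-1,np.cos(np.radians(yaw)),0],[np.cos(np.radians(yaw)),np.sin(np.radians(yaw)),0],[0,0,-1]])
    T[:,0]=np.cross(T[:,1],T[:,2])
    print("shift",d.round(2),"turn",R.from_matrix(M.T@T).as_rotvec().round(3),"t",round(s["time"],2),"pos",s["position"].round(4))
E
python3 - <<'E'
from h import *
for z in(0,.1,.15): print(z,ray("top",195,102,z).round(3),ray("top",283,104,z).round(3))
go(*C[0],.10,YC)
E
```

```text
0 [0.759 0.226 0.   ] [0.752 0.056 0.   ]
0.1 [0.725 0.212 0.1  ] [0.718 0.059 0.1  ]
0.15 [0.707 0.205 0.15 ] [0.701 0.06  0.15 ]
shift [-37.4  -29.41  13.1 ] turn [-1.000e-03  1.000e-03  1.389e+00] t 0.1 pos [0.1944 0.6198 0.2305]
```

Call:
servo_tool --increments '[[1,[-37.4,-29.4,8],[0,0,1.389]],[1,[-37.4,-29.4,8],[0,0,1.389]],[1,[-37.4,-29.4,8],[0,0,1.389]],[1,[-37.4,-29.4,8],[0,0,1.389]],[1,[-37.4,-29.4,8],[0,0,1.389]]]'

```text
time: 0.72
position: [0.3694, 0.364, 0.179]
tcp_rot: [-0.0, 0.584, 0.812, -0.0]
ft_force: [0.8, 0.2, -0.3]
finger_gap: 0.0852
finger_force: 0.0
```

```bash
python3 -c "
from h import *
go(*C[0],.10,YC)"
```

```text
shift [-15.96   4.54   7.9 ] turn [-0.    -0.     0.446] t 0.72 pos [0.3694 0.364  0.179 ]
```

Call:
servo_tool --increments '[[1,[-16,4.5,7.9],[0,0,0.446]],[1,[-16,4.5,7.9],[0,0,0.446]],[1,[-16,4.5,7.9],[0,0,0.446]],[1,[-16,4.5,7.9],[0,0,0.446]],[1,[-16,4.5,7.9],[0,0,0.446]]]'

```text
time: 1.35
position: [0.4627, 0.2293, 0.1003]
tcp_rot: [-0.0, 0.747, 0.665, -0.0]
ft_force: [-0.2, -0.5, -0.0]
finger_gap: 0.0858
finger_force: 0.0
```

```bash
python3 -c "
from h import *
cv2.imwrite('pics/t1.png',optics.get_image('top')[:,:,::-1])
cv2.imwrite('pics/s1.png',optics.get_image('scene')[:,:,::-1])
go(*C[0],.026,YC)"
```

```text
shift [-0.34  0.1   7.49] turn [ 0.    -0.001  0.008] t 1.45 pos [0.4626 0.2305 0.1009]
```

View pics/s1.png

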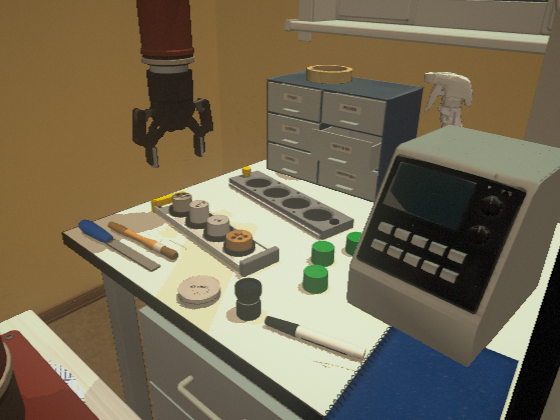

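The scene view shows the gripper hovering over standard_0, with its fingertips near (152,160) and (200,155) above the disc at (180,200). That fits the measured TCP, so I go down and grip.

Call:
servo_tool --increments '[[1,[-0.3,0.1,4],[0,0,0.008]],[1,[-0.3,0.1,7.6],[0,0,0.008]],[1,[-0.3,0.1,7.6],[0,0,0.008]],[1,[-0.3,0.1,7.6],[0,0,0.008]]]'

```text
time: 1.95
position: [0.4641, 0.2271, 0.0258]
tcp_rot: [0.0, 0.749, 0.662, 0.001]
ft_force: [0.3, 0.3, 1.1]
finger_gap: 0.0853
finger_force: 0.0
```

```bash
python3 -c "
from h import *
go(*C[0],.025,YC)"
```

```text
shift [-0.01 -0.09  0.08] turn [ 0.001 -0.001 -0.001] t 1.95 pos [0.4641 0.2271 0.0258]
```

Call:
servo_tool --increments '[[0,[0,-0.1,0.1],[0,0,0]],[0,[0,-0.1,0.1],[0,0,0]],[0,[0,-0.1,0.1],[0,0,0]],[0,[0,-0.1,0.1],[0,0,0]],[0,[0,-0.1,0.1],[0,0,0]]]'

```text
time: 2.58
position: [0.4635, 0.2265, 0.0246]
tcp_rot: [0.0, 0.75, 0.662, 0.001]
ft_force: [0.1, -1.4, 7.5]
finger_gap: 0.0358
finger_force: 59.2
```

Call:
servo_tool --increments '[[0,[0,0,0],[0,0,0]],[0,[0,0,0],[0,0,0]],[0,[0,0,-2],[0,0,0]],[0,[0,0,-4],[0,0,0]],[0,[0,0,-7],[0,0,0]]]'

```text
time: 3.2
position: [0.4619, 0.2257, 0.0935]
tcp_rot: [-0.0, 0.75, 0.662, -0.001]
ft_force: [0.3, 0.2, -2.7]
finger_gap: 0.0358
finger_force: 63.2
```

```bash
python3 -c "
from h import *
go(*P[0],.10,YP)"
```

```text
shift [ 1.34 19.4  -0.68] turn [-0.001  0.002  0.052] t 3.2 pos [0.4619 0.2257 0.0935]
```

Call:
servo_tool --increments '[[0,[1.3,19.4,-0.7],[0,0,0.052]],[0,[1.3,19.4,-0.7],[0,0,0.052]],[0,[1.3,19.4,-0.7],[0,0,0.052]],[0,[1.3,19.4,-0.7],[0,0,0.052]],[0,[1.3,19.4,-0.7],[0,0,0.052]]]'

```text
time: 3.82
position: [0.6563, 0.2145, 0.0996]
tcp_rot: [-0.0, 0.767, 0.642, -0.001]
ft_force: [-0.2, 0.6, -2.7]
finger_gap: 0.0356
finger_force: 63.3
```

```bash
python3 -c "
from h import *
cv2.imwrite('pics/s2.png',cv2.resize(optics.get_image('scene')[60:260,120:400,::-1],None,fx=2.5,fy=2.5))
go(*P[0],.022,YP)"
```

```text
shift [-0.01  0.05  7.79] turn [-0.002  0.001 -0.   ] t 3.88 pos [0.6556 0.2151 0.0999]
```

View pics/s2.png

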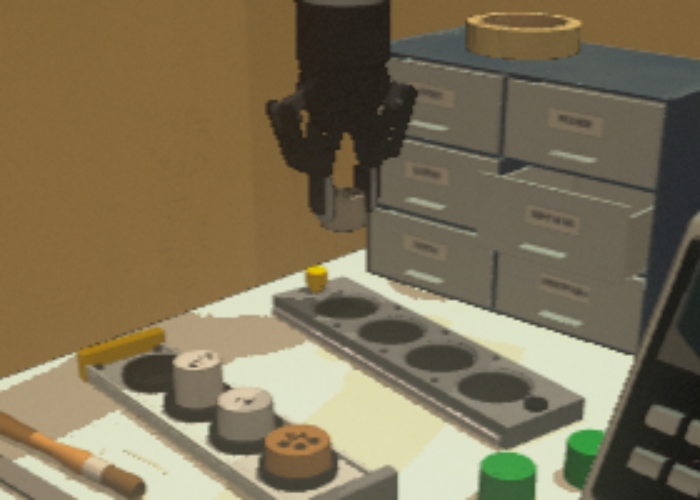

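Standard_0 is held upright between the pads at (345,208), its cup at (150,373) is empty, and the gripper is over pocket one. I lower it now.

Call:
servo_tool --increments '[[0,[0,0,4],[0,0,0]],[0,[0,0,7],[0,0,0]],[0,[0,0,7.75],[0,0,0]],[0,[0,0,7.75],[0,0,0]],[0,[0,0,7.75],[0,0,0]]]'

```text
time: 4.5
position: [0.6572, 0.2156, 0.0245]
tcp_rot: [0.0, 0.767, 0.642, 0.001]
ft_force: [-0.2, -0.3, -1.7]
finger_gap: 0.0356
finger_force: 63.6
```

Call:
servo_tool --increments '[[0,[0,0,0.2],[0,0,0]],[0,[0,0,0.2],[0,0,0]],[0,[0,0,0.2],[0,0,0]]]'

```text
time: 4.88
position: [0.6573, 0.2153, 0.0218]
tcp_rot: [0.0, 0.767, 0.642, 0.001]
ft_force: [-0.3, 0.5, 3.5]
finger_gap: 0.0356
finger_force: 64.1
```

Call:
servo_tool --increments '[[0.7,[0,0,0],[0,0,0]],[0.7,[0,0,0],[0,0,0]],[0.7,[0,0,0],[0,0,0]],[0.7,[0,0,-2],[0,0,0]],[0.8,[0,0,-7.5],[0,0,0]]]'

```text
time: 5.5
position: [0.655, 0.2146, 0.0952]
tcp_rot: [-0.001, 0.767, 0.642, -0.002]
ft_force: [0.6, 0.3, 0.1]
finger_gap: 0.0686
finger_force: 0.0
```

```bash
python3 -c "
from h import *
go(*C[2],.10,YC)"
```

```text
shift [ -8.07 -18.81  -0.38] turn [-0.004  0.003 -0.054] t 5.5 pos [0.655  0.2146 0.0952]
```

Call:
servo_tool --increments '[[1,[-8.1,-18.8,-0.4],[0,0,-0.054]],[1,[-8.1,-18.8,-0.4],[0,0,-0.054]],[1,[-8.1,-18.8,-0.4],[0,0,-0.054]],[1,[-8.1,-18.8,-0.4],[0,0,-0.054]],[1,[-8.1,-18.8,-0.4],[0,0,-0.054]]]'

```text
time: 6.12
position: [0.4571, 0.1685, 0.1015]
tcp_rot: [-0.001, 0.749, 0.663, 0.001]
ft_force: [0.1, 0.5, -0.6]
finger_gap: 0.0853
finger_force: 0.0
```

```bash
python3 -c "
from h import *
cv2.imwrite('pics/s3.png',cv2.resize(optics.get_image('scene')[60:260,120:400,::-1],None,fx=2.5,fy=2.5))
go(*C[2],.026,YC)"
```

```text
shift [-0.12 -0.26  7.55] turn [ 0.002 -0.002 -0.   ] t 6.17 pos [0.4583 0.1688 0.1015]
```

View pics/s3.png

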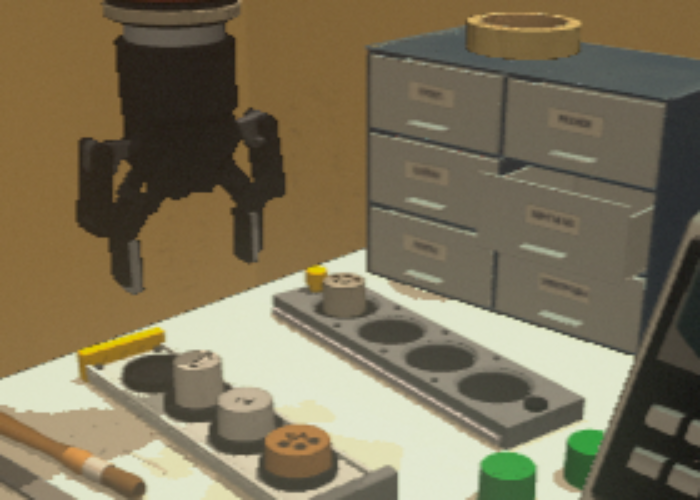

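Standard_0 stands upright and centred in pocket one at (343,295). The gripper is over standard_2 at (198,378).

Call:
servo_tool --increments '[[1,[-0.1,-0.2,4],[0,0,0]],[1,[-0.1,-0.2,7.6],[0,0,0]],[1,[-0.1,-0.2,7.6],[0,0,0]],[0,[-0.1,-0.2,7.6],[0,0,0]],[0,[-0.1,-0.2,7.6],[0,0,0]]]'

```text
time: 6.8
position: [0.4567, 0.168, 0.0255]
tcp_rot: [0.0, 0.749, 0.662, 0.001]
ft_force: [-0.1, 0.6, 0.3]
finger_gap: 0.0518
finger_force: 0.0
```

Call:
servo_tool --increments '[[0,[0,0,0],[0,0,0]],[0,[0,0,0],[0,0,0]],[0,[0,0,0],[0,0,0]],[0,[0,0,0],[0,0,0]],[0,[0,0,0],[0,0,0]]]'

```text
time: 7.42
position: [0.4563, 0.168, 0.0254]
tcp_rot: [-0.0, 0.749, 0.662, 0.001]
ft_force: [-1.6, -0.3, 9.9]
finger_gap: 0.0343
finger_force: 58.9
```

Call:
servo_tool --increments '[[0,[0,0,-2],[0,0,0]],[0,[0,0,-4],[0,0,0]],[0,[0,0,-7.5],[0,0,0]],[0,[0,0,-7.5],[0,0,0]]]'

```text
time: 7.92
position: [0.4569, 0.1683, 0.1016]
tcp_rot: [0.0, 0.749, 0.662, 0.003]
ft_force: [-0.2, 0.1, -2.3]
finger_gap: 0.0341
finger_force: 62.9
```

```bash
python3 -c "
from h import *
go(*P[2],.10,YP)"
```

```text
shift [ 0.66 18.83  0.23] turn [ 0.003 -0.004  0.054] t 7.92 pos [0.4569 0.1683 0.1016]
```

Call:
servo_tool --increments '[[0,[0.7,18.8,0.2],[0,0,0.054]],[0,[0.7,18.8,0.2],[0,0,0.054]],[0,[0.7,18.8,0.2],[0,0,0.054]],[0,[0.7,18.8,0.2],[0,0,0.054]],[0,[0.7,18.8,0.2],[0,0,0.054]]]'

```text
time: 8.55
position: [0.6419, 0.1511, 0.0955]
tcp_rot: [-0.0, 0.767, 0.642, -0.001]
ft_force: [-0.2, -0.6, -2.9]
finger_gap: 0.0344
finger_force: 62.9
```

```bash
python3 -c "
from h import *
go(*P[2],.0224,YP)"
```

```text
shift [0.14 0.26 7.31] turn [-0.002  0.001 -0.001] t 8.55 pos [0.6419 0.1511 0.0955]
```

Call:
servo_tool --increments '[[0,[0.1,0.2,3.5],[0,0,0]],[0,[0.1,0.2,6.3],[0,0,0]],[0,[0.1,0.2,6.8],[0,0,0]],[0,[0.1,0.2,6.8],[0,0,0]],[0,[0.1,0.2,6.8],[0,0,0]]]'

```text
time: 9.18
position: [0.6456, 0.1525, 0.0307]
tcp_rot: [0.0, 0.767, 0.642, 0.001]
ft_force: [0.2, 0.6, -2.6]
finger_gap: 0.0343
finger_force: 62.9
```

Call:
servo_tool --increments '[[0,[0,0,0.5],[0,0,0]],[0,[0,0,0.8],[0,0,0]],[0,[0,0,0.8],[0,0,0]]]'

```text
time: 9.55
position: [0.6452, 0.1523, 0.0226]
tcp_rot: [-0.0, 0.767, 0.642, 0.0]
ft_force: [-6.1, -0.9, 12.2]
finger_gap: 0.0345
finger_force: 64.7
```

Contact force is about 15 N, so it's seated. Releasing.

Call:
servo_tool --increments '[[0.7,[0,0,0],[0,0,0]],[0.7,[0,0,0],[0,0,0]],[0.7,[0,0,0],[0,0,0]],[0.7,[0,0,-2],[0,0,0]],[0.8,[0,0,-7.5],[0,0,0]]]'

```text
time: 10.18
position: [0.6432, 0.1518, 0.0953]
tcp_rot: [-0.001, 0.767, 0.642, -0.002]
ft_force: [0.5, 0.5, 0.5]
finger_gap: 0.0685
finger_force: 0.0
```

```bash
python3 -c "
from h import *
go(*C[4],.10,YC)"
```

```text
shift [ -7.67 -18.42  -0.37] turn [-0.004  0.003 -0.054] t 10.18 pos [0.6432 0.1518 0.0953]
```

Call:
servo_tool --increments '[[1,[-7.7,-18.5,-0.4],[0,0,-0.054]],[1,[-7.7,-18.5,-0.4],[0,0,-0.054]],[1,[-7.7,-18.5,-0.4],[0,0,-0.054]],[1,[-7.7,-18.5,-0.4],[0,0,-0.054]],[1,[-7.7,-18.5,-0.4],[0,0,-0.054]]]'

```text
time: 10.8
position: [0.4498, 0.1093, 0.1014]
tcp_rot: [-0.0, 0.749, 0.663, 0.001]
ft_force: [0.9, -0.3, 0.3]
finger_gap: 0.0854
finger_force: 0.0
```

```bash
python3 -c "
from h import *
cv2.imwrite('pics/s4.png',cv2.resize(optics.get_image('scene')[60:260,120:400,::-1],None,fx=2.5,fy=2.5))
go(*C[4],.026,YC)"
```

```text
shift [-0.11 -0.24  7.53] turn [ 0.002 -0.002 -0.   ] t 10.85 pos [0.4507 0.1094 0.1013]
```

View pics/s4.png

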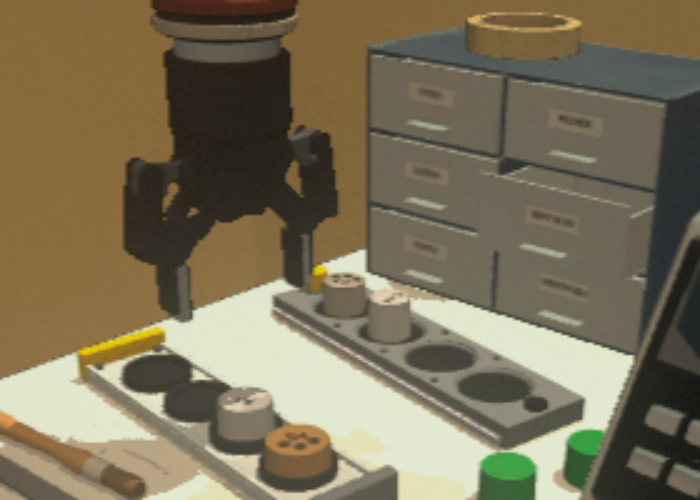

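Standard_2 stands upright in pocket two at (390,315). The gripper is over standard_4 at (245,412).

Call:
servo_tool --increments '[[1,[-0.1,-0.2,4],[0,0,0]],[1,[-0.1,-0.2,7.6],[0,0,0]],[1,[-0.1,-0.2,7.6],[0,0,0]],[0,[-0.1,-0.2,7.6],[0,0,0]],[0,[-0.1,-0.2,7.6],[0,0,0]]]'

```text
time: 11.48
position: [0.4486, 0.1085, 0.0254]
tcp_rot: [0.0, 0.749, 0.662, 0.001]
ft_force: [0.9, 0.5, 0.8]
finger_gap: 0.0514
finger_force: 0.0
```

Call:
servo_tool --increments '[[0,[0,0,0],[0,0,0]],[0,[0,0,0],[0,0,0]],[0,[0,0,0],[0,0,0]],[0,[0,0,0],[0,0,0]],[0,[0,0,0],[0,0,0]]]'

```text
time: 12.1
position: [0.4488, 0.1085, 0.0256]
tcp_rot: [0.0, 0.749, 0.662, 0.002]
ft_force: [0.5, -0.8, 8.0]
finger_gap: 0.0377
finger_force: 59.2
```

Call:
servo_tool --increments '[[0,[0,0,-2],[0,0,0]],[0,[0,0,-4],[0,0,0]],[0,[0,0,-7.5],[0,0,0]],[0,[0,0,-7.5],[0,0,0]]]'

```text
time: 12.6
position: [0.449, 0.1088, 0.1018]
tcp_rot: [0.0, 0.749, 0.662, 0.003]
ft_force: [-0.8, 0.4, 0.2]
finger_gap: 0.0382
finger_force: 63.4
```

```bash
python3 -c "
from h import *
go(*P[4],.10,YP)"
```

```text
shift [ 0.31 18.57  0.26] turn [ 0.004 -0.004  0.054] t 12.6 pos [0.449  0.1088 0.1018]
```

Call:
servo_tool --increments '[[0,[0.3,18.6,0.2],[0,0,0.054]],[0,[0.3,18.6,0.2],[0,0,0.054]],[0,[0.3,18.6,0.2],[0,0,0.054]],[0,[0.3,18.6,0.2],[0,0,0.054]],[0,[0.3,18.6,0.2],[0,0,0.054]]]'

```text
time: 13.22
position: [0.6313, 0.0879, 0.096]
tcp_rot: [-0.0, 0.767, 0.642, -0.001]
ft_force: [-0.0, -0.7, -1.2]
finger_gap: 0.0374
finger_force: 63.5
```

```bash
python3 -c "
from h import *
go(*P[4],.0226,YP)"
```

```text
shift [0.18 0.23 7.34] turn [-0.002  0.001 -0.001] t 13.22 pos [0.6313 0.0879 0.096 ]
```

Call:
servo_tool --increments '[[0,[0.1,0.1,3.5],[0,0,0]],[0,[0.1,0.1,6.3],[0,0,0]],[0,[0.1,0.1,6.8],[0,0,0]],[0,[0.1,0.1,6.8],[0,0,0]],[0,[0.1,0.1,6.8],[0,0,0]]]'

```text
time: 13.85
position: [0.634, 0.0894, 0.0306]
tcp_rot: [0.0, 0.767, 0.642, 0.001]
ft_force: [-0.1, 0.3, -0.5]
finger_gap: 0.0373
finger_force: 63.5
```

Call:
servo_tool --increments '[[0,[0,0,0.5],[0,0,0]],[0,[0,0,0.75],[0,0,0]],[0,[0,0,0.75],[0,0,0]]]'

```text
time: 14.22
position: [0.6336, 0.0892, 0.0227]
tcp_rot: [-0.0, 0.767, 0.642, 0.0]
ft_force: [-5.0, 0.4, 11.2]
finger_gap: 0.0373
finger_force: 64.8
```

Call:
servo_tool --increments '[[0.7,[0,0,0],[0,0,0]],[0.7,[0,0,0],[0,0,0]],[0.7,[0,0,0],[0,0,0]],[0.7,[0,0,-2],[0,0,0]],[0.8,[0,0,-7.5],[0,0,0]]]'

```text
time: 14.85
position: [0.6317, 0.0889, 0.0961]
tcp_rot: [-0.001, 0.767, 0.642, -0.002]
ft_force: [1.5, 0.9, 0.1]
finger_gap: 0.0684
finger_force: 0.0
```

```bash
python3 -c "
from h import *
go(*C[3],.10,YC)"
```

```text
shift [ -7.24 -18.06  -0.31] turn [-0.004  0.002 -0.054] t 14.85 pos [0.6317 0.0889 0.0961]
```

Call:
servo_tool --increments '[[1,[-7.3,-18.2,-0.3],[0,0,-0.054]],[1,[-7.3,-18.2,-0.3],[0,0,-0.054]],[1,[-7.3,-18.2,-0.3],[0,0,-0.054]],[1,[-7.3,-18.2,-0.3],[0,0,-0.054]],[1,[-7.3,-18.2,-0.3],[0,0,-0.054]]]'

```text
time: 15.48
position: [0.4421, 0.0497, 0.1008]
tcp_rot: [-0.0, 0.749, 0.663, 0.002]
ft_force: [1.1, -0.5, -0.1]
finger_gap: 0.0853
finger_force: 0.0
```

```bash
python3 -c "
from h import *
cv2.imwrite('pics/s5.png',cv2.resize(optics.get_image('scene')[60:260,120:400,::-1],None,fx=2.5,fy=2.5))
go(*C[3],.0245,YC)"
```

```text
shift [-0.06 -0.18  7.62] turn [ 0.002 -0.002 -0.   ] t 15.53 pos [0.4429 0.0497 0.1007]
```

View pics/s5.png

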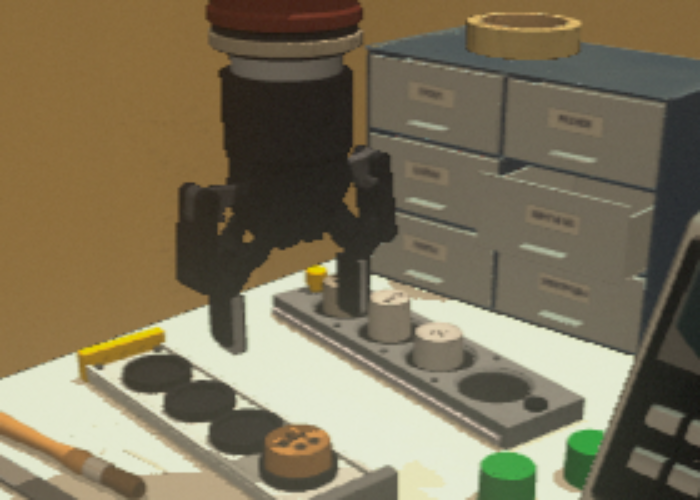

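Standard_4 stands upright in pocket three at (438,347). The gripper is over the bronze standard at (297,455). It's low, so I go down to about 22.5 mm.

Call:
servo_tool --increments '[[1,[-0.1,-0.1,4],[0,0,0]],[1,[-0.1,-0.1,7.6],[0,0,0]],[1,[-0.1,-0.1,7.85],[0,0,0]],[1,[-0.1,-0.1,7.85],[0,0,0]],[0,[-0.1,-0.1,7.85],[0,0,0]]]'

```text
time: 16.15
position: [0.4416, 0.0486, 0.0223]
tcp_rot: [0.0, 0.749, 0.662, 0.001]
ft_force: [-0.6, 0.1, 0.2]
finger_gap: 0.0697
finger_force: 0.0
```

Call:
servo_tool --increments '[[0,[0,0,0],[0,0,0]],[0,[0,0,0],[0,0,0]],[0,[0,0,0],[0,0,0]],[0,[0,0,0],[0,0,0]],[0,[0,0,0],[0,0,0]]]'

```text
time: 16.77
position: [0.4414, 0.0487, 0.0224]
tcp_rot: [0.0, 0.749, 0.662, 0.001]
ft_force: [-2.8, -2.0, 13.2]
finger_gap: 0.0429
finger_force: 59.0
```

Call:
servo_tool --increments '[[0,[0,0,-1],[0,0,0]],[0,[0,0,-3],[0,0,0]],[0,[0,0,-5],[0,0,0]],[0,[0,0,-7.5],[0,0,0]],[0,[0,0,-7.5],[0,0,0]]]'

```text
time: 17.4
position: [0.441, 0.0487, 0.0975]
tcp_rot: [0.0, 0.749, 0.663, 0.002]
ft_force: [0.7, -0.8, -2.9]
finger_gap: 0.0424
finger_force: 62.7
```

```bash
python3 -c "
from h import *
cv2.imwrite('pics/s6.png',cv2.resize(optics.get_image('scene')[60:260,120:400,::-1],None,fx=2.5,fy=2.5))
go(*P[3],.10,YP)"
```

```text
shift [ 0.03 18.34 -0.35] turn [ 0.001 -0.001  0.054] t 17.45 pos [0.4402 0.0486 0.0964]
```

View pics/s6.png

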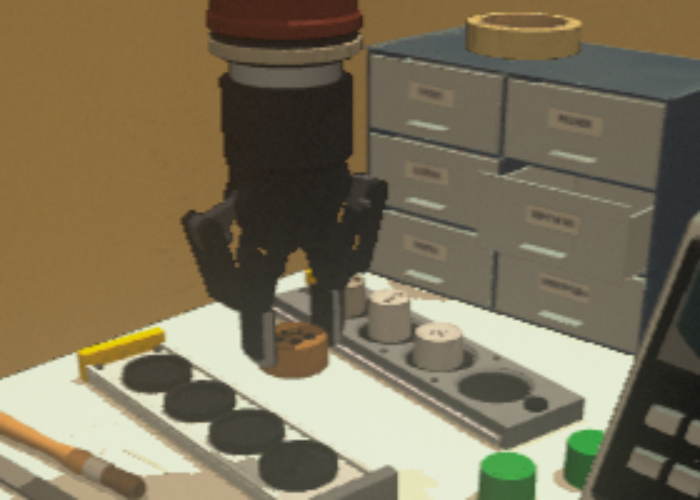

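The bronze standard is held level at (293,347) and all four cups are empty. I carry it to pocket four.

Call:
servo_tool --increments '[[0,[0.1,18.3,-0.3],[0,0,0.054]],[0,[0.1,18.3,-0.3],[0,0,0.054]],[0,[0.1,18.3,-0.3],[0,0,0.054]],[0,[0.1,18.3,-0.3],[0,0,0.054]],[0,[0.1,18.3,-0.3],[0,0,0.054]]]'

```text
time: 18.08
position: [0.6206, 0.0263, 0.0972]
tcp_rot: [-0.001, 0.767, 0.642, -0.002]
ft_force: [-0.2, 0.1, -2.6]
finger_gap: 0.0425
finger_force: 62.9
```

```bash
python3 -c "
from h import *
go(*P[3],.0195,YP)"
```

```text
shift [0.07 0.19 7.77] turn [-0.003  0.002 -0.001] t 18.07 pos [0.6206 0.0263 0.0972]
```

Call:
servo_tool --increments '[[0,[0,0.1,3.5],[0,0,0]],[0,[0,0.1,6.3],[0,0,0]],[0,[0,0.1,7.1],[0,0,0]],[0,[0,0.1,7.1],[0,0,0]],[0,[0,0.1,7.1],[0,0,0]]]'

```text
time: 18.7
position: [0.6236, 0.0269, 0.0294]
tcp_rot: [0.0, 0.767, 0.642, 0.001]
ft_force: [0.4, -0.6, -2.4]
finger_gap: 0.0424
finger_force: 63.0
```

Call:
servo_tool --increments '[[0,[0,-0.1,0.6],[0,0,0]],[0,[0,-0.1,0.9],[0,0,0]],[0,[0,-0.1,0.95],[0,0,0]],[0,[0,-0.1,0.95],[0,0,0]]]'

```text
time: 19.2
position: [0.622, 0.0271, 0.0196]
tcp_rot: [-0.0, 0.767, 0.642, 0.0]
ft_force: [-6.0, 0.9, 10.7]
finger_gap: 0.0423
finger_force: 64.3
```

Call:
servo_tool --increments '[[0.75,[0,0,0],[0,0,0]],[0.75,[0,0,0],[0,0,0]],[0.75,[0,0,0],[0,0,0]],[0.75,[0,0,-2],[0,0,0]],[0.75,[0,0,-7.5],[0,0,0]]]'

```text
time: 19.82
position: [0.6204, 0.0269, 0.0932]
tcp_rot: [-0.001, 0.767, 0.642, -0.002]
ft_force: [1.1, 0.1, 0.9]
finger_gap: 0.0641
finger_force: 0.0
```

Call:
servo_tool --increments '[[0.75,[0,-5,-3],[0,0,0]],[0.75,[0,-11,-3],[0,0,0]],[0.75,[0,-17,-3],[0,0,0]],[0.75,[0,-17,-3],[0,0,0]],[0.75,[0,-17,-3],[0,0,0]]]'

```text
time: 20.45
position: [0.4555, 0.0572, 0.1248]
tcp_rot: [-0.0, 0.767, 0.642, 0.002]
ft_force: [0.2, -0.3, -0.3]
finger_gap: 0.0639
finger_force: 0.0
```

Run:
```python
from h import *
a=optics.get_image('scene')[120:270,200:400,::-1]; t=optics.get_image('top')[110:210,150:350,::-1]
cv2.imwrite('pics/s7.png',np.vstack([cv2.resize(a,(760,370//1)) if 0 else cv2.resize(a[:90],None,fx=3.5,fy=3.5),cv2.resize(t[:75],None,fx=3.5,fy=3.5)]))
```

```text
(no output)
```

View pics/s7.png

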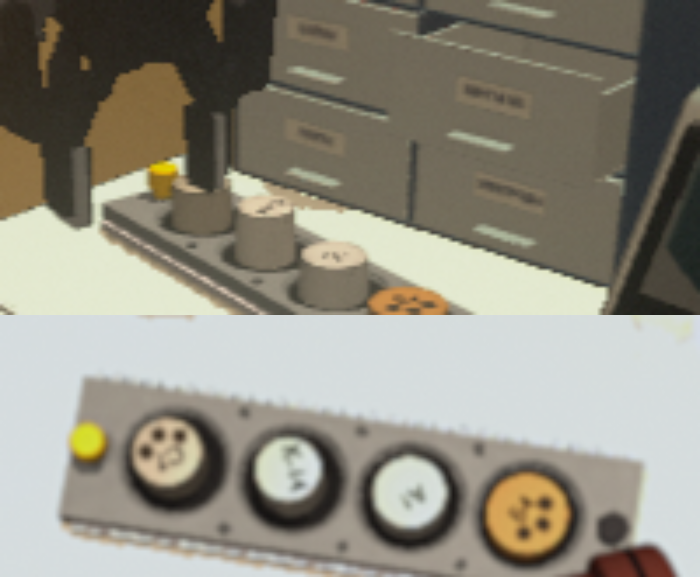

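From the yellow pin, all four stand upright and centred in order: standard_0 at (168,453), standard_2 at (288,468), standard_4 at (408,493) and standard_3 at (528,513). The arm is clear, so I hand the job in.

```bash
python3 -c "
from h import *
print(order.sign_off())"
```

```text
the job is handed in; nothing more can be done
None
```

I loaded the four standards into the magazine in rack order from the yellow pin (standard_0, 2, 4, 3), all upright in the last pictures, and handed the job in at about 20.5 s; the sign-off returned no verdict.

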